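# Pack a soap-stick gift tin in nesting order

### The arm

A 6-joint arm with a two-finger parallel gripper is mounted at the origin on the work surface. World frame = base frame: x ahead of the robot, y to its left, z up, the work surface at z = 0. Lengths are in m, angles in rad, forces in N, time in s.
With the tool pointing down it reaches from about 0.425 to 0.95 m from the base axis. Payload 3.5 kg.
Tool frame: the origin (TCP) lies midway between the tips of the shut fingers; the grasp point (between the pads) lies 19 mm behind it; z points along the fingers, y is the line along which they close (so a half turn about z gives the same grasp; the last joint's range is limited). The gripper opens to 85 mm and grips with 20 to 120 N. Pads are 22 mm wide; open, the fingers measure 114 mm over their backs; the gripper's body (76 mm by 85 mm) begins 54 mm behind the grasp point. The pads swing forward as they close: fully open they stand 13 mm farther back than shut.
Start: joints at [-1.37, 0.286, 1.577, -0, 1.279, -0.15], TCP at [0.232, -0.634, 0.231] pointing down, gripper open.
Joint ranges: [-2.77, 2.77], [-0.9, 2.22], [0.21, 2.48], [-1.53, 4.67], [0.24, 2.81], [-2.84, 2.84]. Speed limits (rad/s): [2.79, 2.79, 3.14, 3.14, 3.14, 3.14].

### API

Orientations are given as a unit quaternion [x, y, z, w].
In Python, from plant import get_state, read_camera, ctrl gives the robot as it stands.
- The arm moves only by the shell command python3 -m crank 'ROWS' [FORCE]. ROWS is JSON, a list of rows, each a list of 3 entries, a list of its own where there are three numbers: the shift along the tool's x, y, z in mm, then the turn about the tool's z in degrees, then the closure in counts, from 0 (fully open) to 255 (shut). In form: [[[tx, ty, tz], yaw, claw], ...]. A call has 1 to 10 rows; each row is the pose to reach, as a shift and turn from the pose commanded when the call began, along the tool's axes at that moment; what a row does not reach only later rows make up. A row lasts 1/10 s, in which the tool goes at most 50 mm and 8.59 degrees, less where a joint would pass 70% of its speed; a pose out of reach is approached as far as the arm can. A call with a gripper value outside its range is refused whole. The fingers move at their own pace and stop on an object; FORCE is the grip in N (left out, the last holds). Time passes only in rows, so rows that repeat a pose let the fingers close. It gives the time, the measured TCP pose, the force, the opening and the grip force at its end, in the units of the state.
- get_state(): the state, without advancing time (a new reading comes with each control period).
- read_camera(name): name is "scene" or "top" or "wrist"; returns a dict with "frame" (400x640x3 uint8, blue, green, red), "range_z" (400x640 float32, m along the optical axis (not along the pixel's ray), 0 where there is no reading), "vfov" (degrees; the focal length in pixels is half the picture's height over the tangent of half this angle, whatever the lens; pixels are square), "cx", "cy" (the principal point, pixels), "k1" (the pictures are not rectified: a ray, as slopes to the right and down, at radius r is drawn at 1 + k1 r^2 times it, then the intrinsics apply), "origin" and "orientation" of the camera in the world. Camera axes: x right, y down, z forward; pixel columns grow to the right and rows downward; lengths in m; the calibration is good to about 2 mm. A picture is of the moment at which its call begins.
- ctrl.sign_off(): hands the job in; it is judged then, once.
The state is a dict: "time": time; "qpos": joint angles; "dq": joint speeds; "joint_efforts": joint torques, N m; "eef_pos": TCP position; "tcp_rot": TCP orientation; "contact_force": force on the tool from outside, world axes, zero at the start; "wrist_torque": the same for the moment, N m; "opening": opening from 0.0 (shut) to 1.0 (fully open); "finger_force": force on a finger pad.
Only numpy, scipy, OpenCV 4.12 (cv2) and the standard library are available. Lean on these libraries where they do the work, as an engineer would, in place of code of your own. Each camera call takes 0.05 s, during which the arm holds its last target. There are 200 camera calls.

### The job

Pack one gift tin on the round marble plinth, one piece after another: stand the tin's base with its whole foot on the plinth, then put the open canister inside the base's collar, then stand the round soap stick in the canister, and last lower the tall cap over it all until it sits home on the base. Keep the four pieces upright throughout and leave everything else on the table where it is; the square dish and the flat soaps are not part of this job.

Things in the scene. Friction and masses are not known exactly. Their poses are not given: they have to be found in the camera images.
- plinth: TARGET. Round pale marble disc, 110 mm across and 12 mm high, fixed to the table. Origin: centre of its underside, on the table; z up; its flat top is 12 mm above the origin.
- base: Base of the tin, bare aluminium, loose, standing upright: a solid round foot 80 mm across and 14 mm high, and on it an upright round collar 60 mm outside, 54 mm inside, from 14 to 36 mm above the underside, open at the top (seen from above: two concentric rings). The foot's top is both the floor inside the collar and the shoulder round it on which the cap sits. Grasp the collar from outside. Origin: centre of its underside; z up. About 0.16 kg.
- canister: Open round aluminium canister, loose, upright, mouth up: 46 mm outside, 40 mm inside, 50 mm high, floor 4 mm thick. Stands in the base's collar with 4 mm to spare all round and then sticks 28 mm out of the collar. Grasp it from outside near the top. Origin: centre of its underside; z up. About 0.08 kg.
- stick: Round cream soap stick, loose, standing on end: 32 mm across, 78 mm high. Stands on the canister's floor with 4 mm to spare all round and then sticks 32 mm out of the canister. Grasp it near the top. Origin: centre of its lower end; z up. About 0.075 kg.
- cap: Tall round aluminium cap, loose, standing mouth down: outside 74 mm across, inside 68 mm across, closed top at 90 mm (3 mm thick), with a round upright grip knob 24 mm across on it from 90 to 116 mm; hollow and open below (87 mm deep). Goes over the base's collar with 4 mm to spare all round until its rim sits on the shoulder. Grasp the knob, with the finger tips above 90 mm. Origin: centre of its lower rim; z up. About 0.14 kg.
- dish: Not used. Square white soap dish, 90 x 90 mm, 16 mm high, fixed. Origin: centre of its underside.
- puck: Not used, leave it. Flat round cream soap, 64 mm across, 26 mm high, loose. Origin: centre of its underside.
- bar: Not used, leave it. Cream soap bar, 70 x 45 x 25 mm (its x, y, z), loose. Origin: centre of its underside.
- brush: Not used, leave it. Small wooden nail brush, bristles down, 72 x 36 x 28 mm (its x, y, z), loose. Origin: centre of its underside.
There are look-alikes about, which are no part of the job. What is shaped like the cap but black or green is not meant.

How it is judged:
By the outcome, as a careful person would: the job done as asked, in the order asked, and still so for the second after the job is handed in, with the robot touching nothing.
It also fails if it takes over 122 s, if anything falls off the work surface, if the arm or the gripper's body presses on something with over 40 N, if the wrist force passes 120 N, or if a joint passes its speed limit or range.

## Working session

There is one attempt and no reset: what is moved stays moved. The work goes in short steps, Python scripts to look and compute and a shell command to move; the robot and the scene stay as the last step left them, time stands still between calls to the robot, and variables do not carry over. Pictures are saved under pics/ and viewed, at most 14 in all, crops included, and the job is handed in when it is done.

```bash
mkdir -p pics; ls; cat > h.py <<'E'
import numpy as np, cv2
from plant import get_state, read_camera
from scipy.spatial.transform import Rotation as R
def K(c):
    f=c["frame"].shape[0]/2/np.tan(np.radians(c["vfov"])/2)
    return np.array([[f,0,c["cx"]],[0,f,c["cy"]],[0,0,1.]])
def slopes(c,uv):
    uv=np.asarray(uv,float).reshape(-1,1,2)
    return cv2.undistortPoints(uv,K(c),np.array([c["k1"],0,0,0,0.]) ).reshape(-1,2)
def ray(c,uv):
    s=slopes(c,uv); d=np.c_[s,np.ones(len(s))]
    return np.array(c["origin"]),R.from_quat(c["orientation"]).apply(d)
def onplane(c,uv,z):
    o,d=ray(c,uv); t=(z-o[2])/d[:,2]
    return o+d*t[:,None]
def cloud(c):
    h,w=c["range_z"].shape; u,v=np.meshgrid(np.arange(w),np.arange(h))
    o,d=ray(c,np.c_[u.ravel(),v.ravel()])
    P=o+d*c["range_z"].reshape(-1,1); P[c["range_z"].ravel()==0]=np.nan
    return P.reshape(h,w,3)
E
python3 - <<'E'
from h import *
for n in ("scene","top","wrist"):
    c=read_camera(n); cv2.imwrite(f"pics/{n}0.png",c["frame"]); print(n,c["vfov"],c["cx"],c["cy"],c["k1"],c["origin"],c["orientation"])
    np.save(f"{n}0.npy",c,allow_pickle=True)
print(get_state())
E
```

```text
pics
scene 51.56503400707836 326.11828726344396 194.85963011074705 -0.007205007500304115 [1.23170978 0.66015687 0.72379618] [ 0.36120657  0.80995839 -0.42491408 -0.18150826]
top 44.92545111828936 313.3395242888929 194.9556458281817 -0.15241130060951533 [ 0.39517977 -0.00609114  1.44685231] [ 0.71040406 -0.70279654  0.02700914 -0.02595383]
wrist 70.13237858022958 316.8499450718376 201.72954275196707 -0.03230647418420484 [ 0.29960626 -0.60851281  0.371549  ] [ 0.81129714 -0.5666054  -0.08349924  0.11740166]
{'time': 0.15, 'qpos': array([-1.36999285e+00,  2.86984876e-01,  1.57786567e+00,  2.37452938e-05,
        1.27861225e+00, -1.49985223e-01]), 'dq': array([ 7.70968930e-04, -1.17893720e-03, -5.57796976e-03, -9.45370344e-05,
        8.00373089e-04,  7.08860916e-04]), 'joint_efforts': array([ 1.18128573e-03, -4.06597173e+01, -2.93142629e+01, -1.37105153e-04,
        3.92766509e-03,  1.80194696e-06]), 'eef_pos': array([ 0.23189302, -0.63335962,  0.23023629]), 'tcp_rot': array([ 9.84657971e-01,  1.74492995e-01, -1.23942419e-05, -9.35059479e-04]), 'contact_force': array([-0.12320386, -0.5115041 , -0.4132695 ]), 'wrist_torque': array([-0.03052793, -0.01011328, -0.00499285]), 'finger_force': 0.0, 'opening': 0.9963815744412056}
```

View pics/top0.png

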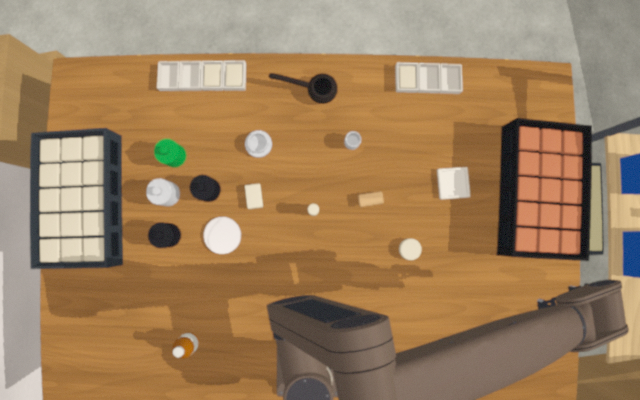

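View pics/scene0.png

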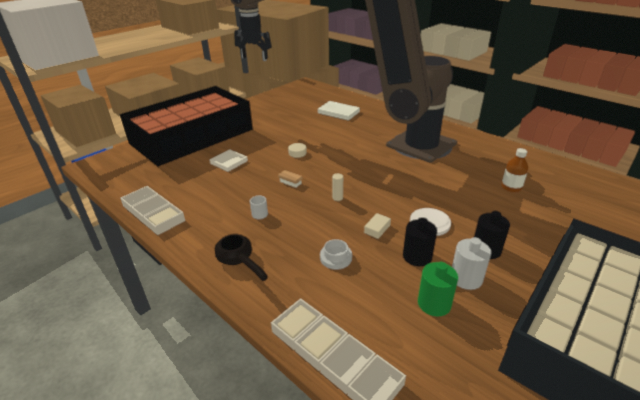

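The top picture shows the base at (258,144), the canister at (353,140), the stick at (313,210), the silver cap at (163,193) and the plinth at (222,236). Black look-alikes stand at (205,188) and (164,235), and a green one at (170,153). The scene view agrees with this.

```bash
cat > m.py <<'E'
from h import *
from scipy.optimize import least_squares
def circ(P,r=None):
    # circle fit, xy
    c0=np.median(P[:,:2],0)
    f=lambda p:np.hypot(*(P[:,:2]-p[:2]).T)-(r if r else p[2])
    return least_squares(f,[*c0] if r else [*c0,.03],loss="soft_l1",f_scale=.002).x
E
python3 - <<'E'
from m import *
t=np.load("top0.npy",allow_pickle=True).item(); s=np.load("scene0.npy",allow_pickle=True).item()
T=cloud(t);S=cloud(s)
# seed, heights
for n,uv,zt,rng in [("plinth",(222,236),.012,.07),("base",(258,144),.036,.055),("can",(353,140),.05,.04),("stick",(313,210),.078,.035),("cap",(163,193),.116,.06),("blk1",(205,188),.1,.06),("blk2",(164,235),.1,.06),("green",(170,153),.1,.06)]:
    p=onplane(t,uv,zt)[0]
    print("==",n,p.round(4))
    for nm,C in(("T",T),("S",S)):
        Q=C.reshape(-1,3); Q=Q[np.isfinite(Q[:,2])]
        Q=Q[(np.hypot(*(Q[:,:2]-p[:2]).T)<rng)&(Q[:,2]>.006)]
        h=np.histogram(Q[:,2]*1000,bins=[6,10,14,20,32,40,46,54,70,82,88,94,110,120])[0]
        zt_=np.percentile(Q[:,2],98) if len(Q) else 0
        top=Q[Q[:,2]>zt_-.008]
        bb=(top[:,:2].min(0)+top[:,:2].max(0))/2
        print(nm,len(Q),"z98 %.4f"%zt_,"all mid",((Q[:,:2].min(0)+Q[:,:2].max(0))/2).round(4),"ext",np.ptp(Q[:,:2],axis=0).round(3),"top mid",bb.round(4),np.ptp(top[:,:2],axis=0).round(3),h)
E
python3 - <<'E'
import cv2
a=cv2.imread("pics/top0.png")[120:265,120:430]; cv2.imwrite("pics/topc.png",cv2.resize(a,None,fx=2.5,fy=2.5,interpolation=cv2.INTER_CUBIC))
E
```

```text
== plinth [0.3775 0.2627 0.012 ]
T 1057 z98 0.0190 all mid [0.376  0.2635] ext [0.129 0.126] top mid [0.3805 0.2641] [0.107 0.107] [243 484 325   5   0   0   0   0   0   0   0   0   0]
S 539 z98 0.0155 all mid [0.3728 0.2638] ext [0.093 0.109] top mid [0.3728 0.2638] [0.093 0.109] [ 32 436  71   0   0   0   0   0   0   0   0   0   0]
== base [0.6505 0.1577 0.036 ]
T 572 z98 0.0382 all mid [0.6484 0.158 ] ext [0.101 0.097] top mid [0.6553 0.161 ] [0.058 0.06 ] [ 64 172 228  43  61   4   0   0   0   0   0   0   0]
S 713 z98 0.0376 all mid [0.6612 0.1604] ext [0.077 0.079] top mid [0.66   0.1604] [0.06  0.059] [ 39 114 274 163 123   0   0   0   0   0   0   0   0]
== can [ 0.6628 -0.1221  0.05  ]
T 155 z98 0.0522 all mid [ 0.659  -0.1287] ext [0.056 0.061] top mid [ 0.6647 -0.1221] [0.045 0.041] [34  6 14 26 11 21 43  0  0  0  0  0  0]
S 331 z98 0.0518 all mid [ 0.6699 -0.1217] ext [0.047 0.049] top mid [ 0.6694 -0.1216] [0.044 0.048] [20 25 22 74 66 54 70  0  0  0  0  0  0]
== stick [ 0.4552 -0.0071  0.078 ]
T 117 z98 0.0838 all mid [ 0.4526 -0.0088] ext [0.054 0.056] top mid [ 0.4609 -
[... 840 characters left out ...]
54  74 160 115  72 392  54  67]
== blk2 [0.3786 0.4121 0.1   ]
T 725 z98 0.1178 all mid [0.3809 0.4114] ext [0.114 0.101] top mid [0.3784 0.4262] [0.022 0.02 ] [ 31  12  12  22  16  22  15  39  32 100 317  54  50]
S 1095 z98 0.1165 all mid [0.3829 0.4258] ext [0.077 0.073] top mid [0.3822 0.4254] [0.027 0.022] [ 15  12  17  44  34  37  73 162 126  77 371  62  65]
== green [0.6118 0.4025 0.1   ]
T 719 z98 0.1183 all mid [0.6134 0.4016] ext [0.114 0.106] top mid [0.6208 0.4174] [0.022 0.022] [ 32   6  11  26  16  12  19  43  33 109 291  65  48]
S 1646 z98 0.1162 all mid [0.6236 0.4169] ext [0.076 0.073] top mid [0.6246 0.4174] [0.022 0.023] [ 39  43  64 129  86  68  88 192 148  70 556  69  94]
```

View pics/topc.png

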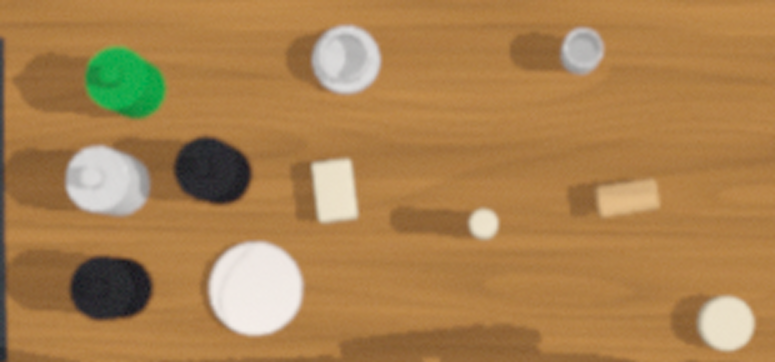

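Positions agree between the two cameras to about 4 mm, and the heights match the given sizes. I'll move over the base now and refine with the wrist camera.

```bash
cat > go.py <<'E'
import sys; from h import *
s=get_state(); g=np.array([float(a) for a in sys.argv[1:4]])
r=R.from_quat(s["tcp_rot"]); m=r.as_matrix()
print("t",round(s["time"],2),"tcp",s["eef_pos"].round(4),"F",s["contact_force"].round(1),"open",round(s["opening"],3),"grip",round(s["finger_force"],1))
print("shift",(m.T@(g-s["eef_pos"])*1000).round(1),"heading x %.2f deg"%np.degrees(np.arctan2(m[1,0],m[0,0])),"tilt",np.degrees(np.arccos(-m[2,2])).round(2))
E
R='[[673,-599,20],20.1,0]'
python3 -m crank '[[[673,-599,20],20.1,0],[[673,-599,20],20.1,0],[[673,-599,20],20.1,0],[[673,-599,20],20.1,0],[[673,-599,20],20.1,0],[[673,-599,20],20.1,0],[[673,-599,20],20.1,0],[[673,-599,20],20.1,0],[[673,-599,20],20.1,0],[[673,-599,20],20.1,0]]' 40
python3 go.py .658 .1605 .2
```

```text
time: 1.15
eef_pos: [0.4689, -0.1914, 0.2201]
tcp_rot: [1.0, -0.0, 0.0, 0.0]
contact_force: [0.9, -0.4, 0.5]
opening: 1.005
finger_force: 0.0
t 1.15 tcp [ 0.4689 -0.1914  0.2201] F [ 0.9 -0.4  0.5] open 1.005 grip 0.0
shift [ 189.  -352.    20.1] heading x -0.02 deg tilt 0.01
```

```bash
python3 -m crank '[[[189,-352,0],0,0],[[189,-352,0],0,0],[[189,-352,0],0,0],[[189,-352,0],0,0],[[189,-352,0],0,0],[[189,-352,0],0,0],[[189,-352,0],0,0],[[189,-352,0],0,0],[[189,-352,0],0,0],[[189,-352,0],0,0]]'
python3 go.py .658 .1605 .05
python3 - <<'E'
from m import *
c=read_camera("wrist"); cv2.imwrite("pics/w1.png",c["frame"]); np.save("w1.npy",c,allow_pickle=True)
print(c["origin"],R.from_quat(c["orientation"]).as_matrix().round(3))
P=cloud(c).reshape(-1,3);P=P[np.isfinite(P[:,2])&(np.hypot(P[:,0]-.658,P[:,1]-.16)<.06)]
print(np.histogram(P[:,2]*1000,bins=range(-6,60,3)))
E
```

```text
time: 2.15
eef_pos: [0.6572, 0.1596, 0.2191]
tcp_rot: [1.0, 0.001, -0.001, 0.0]
contact_force: [-0.8, -0.2, 0.4]
opening: 1.002
finger_force: 0.0
t 2.15 tcp [0.6572 0.1596 0.2191] F [-0.8 -0.2  0.4] open 1.002 grip 0.0
shift [  1.2  -1.  169.1] heading x 0.13 deg tilt 0.11
[0.72951796 0.16000974 0.36042032] [[ 0.003 -0.958 -0.287]
 [-1.    -0.002 -0.001]
 [ 0.     0.287 -0.958]]
(array([  22, 3283,  214,    9,   13,  318, 2162,   50,   47,   38,   52,
         51,   62,  371,   11,    0,    0,    0,    0,    0,    0]), array([-6, -3,  0,  3,  6,  9, 12, 15, 18, 21, 24, 27, 30, 33, 36, 39, 42,
       45, 48, 51, 54, 57]))
```

View pics/w1.png

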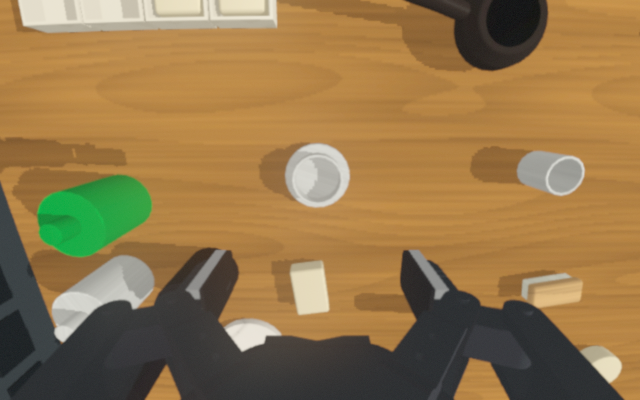

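The wrist view shows the base's two rings at (317,176), with the fingers symmetric about column 318. I'll fit circles to its rings.

```bash
cat >> m.py <<'E'
def ring(c,xy,zlo,zhi,rmax,r):
    """centre of points between two heights near xy: free and fixed-radius fits on their outer boundary"""
    C=cloud(c); ok=np.isfinite(C[...,2])&(C[...,2]>zlo)&(C[...,2]<zhi)&(np.hypot(C[...,0]-xy[0],C[...,1]-xy[1])<rmax)
    k=max(cv2.findContours(ok.astype(np.uint8),cv2.RETR_EXTERNAL,cv2.CHAIN_APPROX_NONE)[0],key=cv2.contourArea)
    uv=k.reshape(-1,2); P=C[uv[:,1],uv[:,0]]; z=np.median(P[:,2])
    Q=onplane(c,uv,z)
    return z.round(4),circ(Q).round(4),circ(Q,r).round(4),len(uv)
E
python3 - <<'E'
from m import *
c=np.load("w1.npy",allow_pickle=True).item()
print("collar",ring(c,(.657,.16),.030,.040,.05,.03))
print("foot",ring(c,(.657,.16),.010,.040,.055,.04))
print("can",ring(c,(.667,-.122),.046,.056,.05,.023))
E
```

```text
collar (np.float64(0.0345), array([0.6589, 0.1601, 0.0293]), array([0.6589, 0.1601]), 142)
foot (np.float64(0.0127), array([0.6589, 0.1601, 0.0392]), array([0.6588, 0.1601]), 178)
can (np.float64(0.048), array([ 0.668 , -0.1222,  0.0229]), array([ 0.6679, -0.1222]), 114)
```

```bash
python3 -m crank '[[[1.5,0,50],0,0],[[1.5,0,100],0,0],[[1.5,0,150],0,0],[[1.5,0,180],0,0],[[1.5,0,195],0,0],[[1.5,0,203],0,0],[[1.5,0,206],0,0],[[1.5,0,206],0,0]]'
python3 go.py .6589 .1601 .012
```

```text
time: 3.0
eef_pos: [0.6603, 0.1583, 0.0162]
tcp_rot: [1.0, -0.0, 0.002, -0.0]
contact_force: [-0.3, 0.8, 0.2]
opening: 1.001
finger_force: 0.0
t 3.0 tcp [0.6603 0.1583 0.0162] F [-0.3  0.8  0.2] open 1.001 grip 0.0
shift [-1.4 -1.8  4.2] heading x -0.02 deg tilt 0.18
```

```bash
python3 -m crank '[[[-1,-1,3],0,0],[[-1,-1,3],0,0],[[-1,-1,3],0,60],[[-1,-1,3],0,90],[[-1,-1,3],0,90],[[-1,-1,3],0,90],[[-1,-1,3],0,110],[[-1,-1,3],0,110]]' 40
python3 go.py .6589 .1601 .012
```

```text
time: 3.8
eef_pos: [0.6585, 0.1596, 0.012]
tcp_rot: [1.0, 0.0, 0.001, -0.0]
contact_force: [-0.2, -0.5, 4.2]
opening: 0.675
finger_force: 45.7
t 3.8 tcp [0.6585 0.1596 0.012 ] F [-0.2 -0.5  4.2] open 0.675 grip 45.7
shift [ 0.4 -0.5 -0. ] heading x 0.01 deg tilt 0.07
```

```bash
python3 -m crank '[[[0,0,-3],0,110],[[0,0,-15],0,110],[[0,0,-45],0,110],[[0,0,-80],0,110],[[0,0,-80],0,110],[[0,0,-80],0,110]]'
python3 go.py .378 .2635 .09
python3 - <<'E'
from m import *
c=read_camera("wrist"); cv2.imwrite("pics/w2.png",c["frame"]); np.save("w2.npy",c,allow_pickle=True)
s=get_state();x,y,z=s["eef_pos"]
b=z-.012
print(s["eef_pos"].round(4),"base z",b.round(4)); print("collar",ring(c,(x,y),b+.029,b+.039,.05,.03)); print("foot",ring(c,(x,y),b+.008,b+.04,.055,.04))
E
```

```text
time: 4.4
eef_pos: [0.6583, 0.1596, 0.0922]
tcp_rot: [1.0, -0.0, 0.001, -0.0]
contact_force: [0.0, 0.4, -1.7]
opening: 0.671
finger_force: 45.2
t 4.4 tcp [0.6583 0.1596 0.0922] F [ 0.   0.4 -1.7] open 0.671 grip 45.2
shift [-280.3 -103.9    1.8] heading x -0.00 deg tilt 0.09
[0.657  0.1595 0.0903] base z 0.0783
collar (np.float64(0.1145), array([0.6599, 0.1597, 0.031 ]), array([0.6599, 0.1597]), 499)
foot (np.float64(0.1143), array([0.667 , 0.1598, 0.0359]), array([0.6664, 0.1598]), 535)
```

View pics/w2.png

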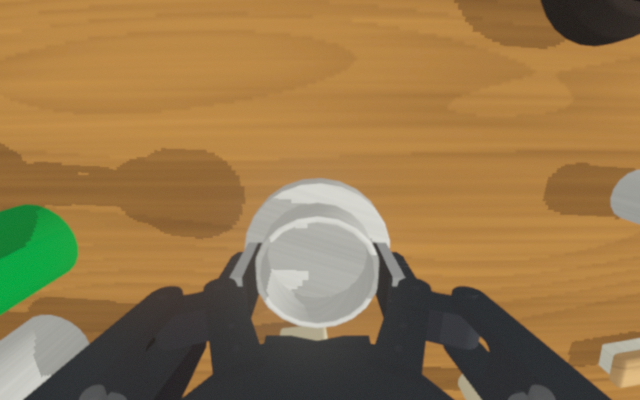

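The picture shows the base level in the gripper, its collar ring centred at (318,270). I'll carry it high to the plinth.

```bash
python3 -m crank '[[[0,0,-50],0,110],[[0,0,-90],0,110],[[-30,-10,-100],0,110],[[-70,-26,-100],0,110],[[-120,-44,-100],0,110],[[-165,-61,-100],0,110],[[-210,-78,-100],0,110],[[-250,-92,-100],0,110],[[-272,-100,-100],0,110],[[-280,-104,-100],0,110]]'
python3 go.py .378 .2635 .09
python3 - <<'E'
from m import *
c=read_camera("wrist"); cv2.imwrite("pics/w3.png",c["frame"]); np.save("w3.npy",c,allow_pickle=True)
E
```

```text
time: 5.45
eef_pos: [0.3744, 0.2636, 0.1887]
tcp_rot: [1.0, 0.001, -0.002, 0.001]
contact_force: [0.1, -0.4, -1.3]
opening: 0.674
finger_force: 45.1
t 5.45 tcp [0.3744 0.2636 0.1887] F [ 0.1 -0.4 -1.3] open 0.674 grip 45.1
shift [ 4.  -0.1 98.7] heading x 0.12 deg tilt 0.29
```

View pics/w3.png

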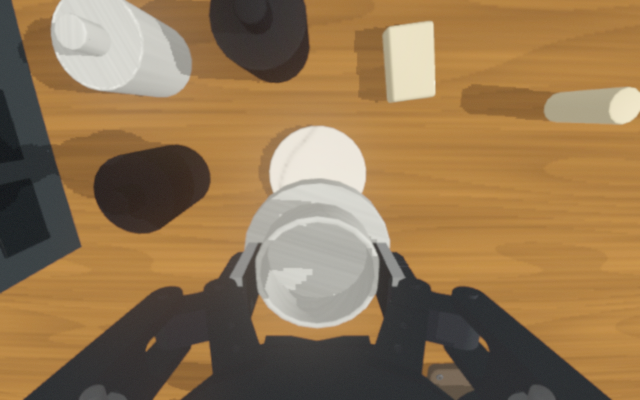

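The picture shows the plinth at (318,173), partly behind the held base, with its far arc clear. I'll fit that arc.

```bash
python3 - <<'E'
from m import *
c=np.load("w3.npy",allow_pickle=True).item(); f=c["frame"].astype(int); C=cloud(c)
sel=(f.min(2)>150)&(np.hypot(C[...,0]-.38,C[...,1]-.2635)<.075)&(C[...,2]<.03)
k=max(cv2.findContours(sel.astype(np.uint8),cv2.RETR_EXTERNAL,cv2.CHAIN_APPROX_NONE)[0],key=cv2.contourArea).reshape(-1,2)
k=k[k[:,1]<172]; Q=onplane(c,k,.012)
print(len(k),k.min(0),k.max(0),"z",np.median(C[sel][:,2]),circ(Q),circ(Q,.055)); print(get_state()["eef_pos"])
E
```

```text
132 [269 126] [365 171] z 0.010791717614516194 [0.38236626 0.26295149 0.0542513 ] [0.38142704 0.26295113]
[0.37485852 0.2639195  0.18913728]
```

```bash
python3 -m crank '[[[7,1,40],0,110],[[7,1,80],0,110],[[7,1,115],0,110],[[7,1,140],0,110],[[7,1,152],0,110],[[7,1,158],0,110],[[7,1,160],0,110],[[7,1,160],0,110]]'
python3 go.py .382 .263 .024
```

```text
time: 6.3
eef_pos: [0.3861, 0.2628, 0.0321]
tcp_rot: [1.0, -0.0, 0.001, -0.0]
contact_force: [-0.3, -0.2, -1.7]
opening: 0.672
finger_force: 45.0
t 6.3 tcp [0.3861 0.2628 0.0321] F [-0.3 -0.2 -1.7] open 0.672 grip 45.0
shift [-4.1 -0.2  8.1] heading x -0.01 deg tilt 0.11
```

```bash
python3 -m crank '[[[-3.5,0,4],0,110],[[-3.5,0,6],0,110],[[-3.5,0,7],0,110],[[-3.5,0,7],0,110],[[-3.5,0,7],0,110]]'
python3 go.py .382 .263 .024
```

```text
time: 6.8
eef_pos: [0.3816, 0.2626, 0.0244]
tcp_rot: [1.0, 0.0, 0.0, -0.0]
contact_force: [0.2, 0.2, -2.8]
opening: 0.669
finger_force: 45.0
t 6.8 tcp [0.3816 0.2626 0.0244] F [ 0.2  0.2 -2.8] open 0.669 grip 45.0
shift [ 0.4 -0.4  0.4] heading x 0.01 deg tilt 0.03
```

```bash
python3 -m crank '[[[0,0,0.5],0,110],[[0,0,1],0,110],[[0,0,1],0,110]]'; python3 -m crank '[[[0,0,0.5],0,110],[[0,0,0.5],0,110]]'
```

```text
time: 7.1
eef_pos: [0.3816, 0.2626, 0.0239]
tcp_rot: [1.0, 0.0, -0.0, 0.0]
contact_force: [-1.9, -1.4, 4.8]
opening: 0.675
finger_force: 45.9
time: 7.3
eef_pos: [0.3816, 0.2627, 0.0239]
tcp_rot: [1.0, 0.0, -0.0, 0.0]
contact_force: [-4.4, -2.5, 9.0]
opening: 0.675
finger_force: 46.4
```

```bash
python3 -m crank '[[[0,0,-0.5],0,60],[[0,0,-0.5],0,0],[[0,0,-0.5],0,0],[[0,0,-0.5],0,0],[[0,0,-15],0,0],[[0,0,-45],0,0],[[0,0,-90],0,0],[[0,0,-135],0,0],[[0,0,-165],0,0],[[0,0,-165],0,0]]'
python3 - <<'E'
from m import *
c=read_camera("wrist"); cv2.imwrite("pics/w4.png",c["frame"]); np.save("w4.npy",c,allow_pickle=True)
print("collar",ring(c,(.382,.263),.042,.052,.05,.03)); print("foot",ring(c,(.382,.263),.021,.055,.05,.04))
print("knob",ring(c,(.506,.4345),.108,.125,.03,.012)); print("captop",ring(c,(.506,.4345),.083,.13,.05,.037))
print("stick",ring(c,(.461,-.007),.07,.09,.03,.016))
E
python3 go.py .668 -.1222 .17
```

```text
time: 8.3
eef_pos: [0.3845, 0.2638, 0.1934]
tcp_rot: [1.0, 0.0, 0.005, -0.002]
contact_force: [0.7, -0.3, 0.7]
opening: 1.0
finger_force: 0.0
collar (np.float64(0.0464), array([0.3825, 0.2632, 0.0294]), array([0.3825, 0.2632]), 157)
foot (np.float64(0.0246), array([0.3825, 0.2632, 0.0393]), array([0.3824, 0.2632]), 198)
knob (np.float64(0.1133), array([0.5041, 0.433 , 0.0126]), array([0.5041, 0.433 ]), 108)
captop (np.float64(0.0883), array([0.5043, 0.4334, 0.0372]), array([0.5043, 0.4334]), 278)
stick (np.float64(0.0746), array([ 0.4595, -0.0063,  0.0171]), array([ 0.4595, -0.0062]), 116)
t 8.35 tcp [0.383  0.2632 0.1905] F [ 0.2 -0.3 -0.3] open 0.996 grip 0.0
shift [284.9 385.5  21.2] heading x 0.00 deg tilt 0.35
```

View pics/w4.png

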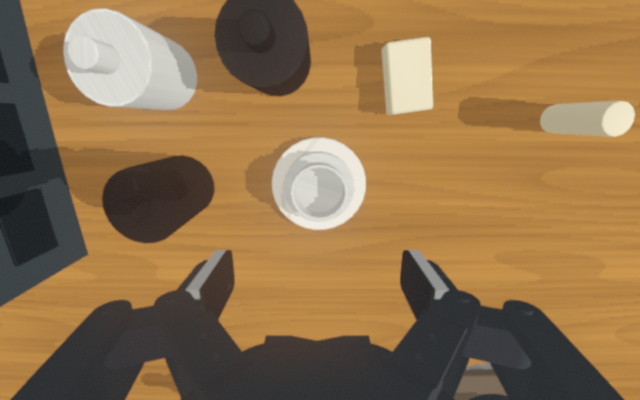

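The picture shows the base standing whole-footed on the plinth at (319,185), with a margin all round. Next is the canister.

```bash
python3 -m crank '[[[0,0,-10],0,0],[[285,385,-10],0,0],[[285,385,-10],0,0],[[285,385,-10],0,0],[[285,385,-10],0,0],[[285,385,-10],0,0],[[285,385,-10],0,0],[[285,385,-10],0,0],[[285,385,-10],0,0],[[285,385,-10],0,0]]'
python3 -m crank '[[[29,40,0],0,0],[[29,40,0],0,0],[[29,40,0],0,0],[[29,40,0],0,0]]'
python3 go.py .668 -.1222 .03
python3 - <<'E'
from m import *
c=read_camera("wrist")
print("can",ring(c,(.668,-.122),.044,.056,.05,.023)); print(ring(c,(.668,-.122),.02,.056,.05,.023))
E
python3 go.py .668 -.1222 .03
```

```text
time: 9.35
eef_pos: [0.6492, -0.1008, 0.1954]
tcp_rot: [1.0, -0.0, -0.002, -0.001]
contact_force: [1.6, 0.8, 0.4]
opening: 0.999
finger_force: 0.0
time: 9.75
eef_pos: [0.6772, -0.1381, 0.1962]
tcp_rot: [1.0, 0.0, -0.001, -0.001]
contact_force: [-0.2, 0.5, -0.2]
opening: 0.999
finger_force: 0.0
t 9.75 tcp [ 0.6772 -0.1381  0.1962] F [-0.2  0.5 -0.2] open 0.999 grip 0.0
shift [ -8.7 -15.7 166.2] heading x 0.03 deg tilt 0.19
can (np.float64(0.0486), array([ 0.6684, -0.1228,  0.0224]), array([ 0.6684, -0.1228]), 119)
(np.float64(0.0484), array([ 0.6704, -0.1231,  0.0236]), array([ 0.6703, -0.1232]), 127)
t 9.8 tcp [ 0.6773 -0.1377  0.1968] F [ 0.4  0.4 -0.8] open 1.002 grip 0.0
shift [ -9.  -15.4 166.9] heading x 0.07 deg tilt 0.12
```

```bash
python3 -m crank '[[[-9,-15,40],0,0],[[-9,-15,90],0,0],[[-9,-15,130],0,0],[[-9,-15,155],0,0],[[-9,-15,166],0,0],[[-9,-15,168.5],0,0],[[-9,-15,168.5],0,0],[[-9,-15,168.5],0,0]]'
python3 go.py .6684 -.1228 .028
```

```text
time: 10.6
eef_pos: [0.6708, -0.1244, 0.0319]
tcp_rot: [1.0, 0.0, 0.002, 0.001]
contact_force: [0.4, -0.3, -0.3]
opening: 1.0
finger_force: 0.0
t 10.6 tcp [ 0.6708 -0.1244  0.0319] F [ 0.4 -0.3 -0.3] open 1.0 grip 0.0
shift [-2.4 -1.6  3.9] heading x 0.02 deg tilt 0.24
```

```bash
python3 -m crank '[[[-1,-1,2],0,0],[[-1,-1,2],0,0],[[-1,-1,2],0,0]]'
python3 go.py .6684 -.1228 .028
```

```text
time: 10.9
eef_pos: [0.6684, -0.1232, 0.0278]
tcp_rot: [1.0, -0.0, 0.0, 0.0]
contact_force: [0.2, -0.1, -0.4]
opening: 0.998
finger_force: 0.0
t 10.9 tcp [ 0.6684 -0.1232  0.0278] F [ 0.2 -0.1 -0.4] open 0.998 grip 0.0
shift [ 0.  -0.4 -0.2] heading x -0.00 deg tilt 0.05
```

```bash
python3 -m crank '[[[0,0,0],0,80],[[0,0,0],0,110],[[0,0,0],0,130],[[0,0,0],0,150],[[0,0,0],0,150],[[0,0,0],0,150],[[0,0,0],0,150],[[0,0,0],0,150]]' 30
python3 go.py .6684 -.1228 .028
python3 -m crank '[[[0,0,-3],0,150],[[0,0,-20],0,150],[[0,0,-60],0,150],[[0,0,-105],0,150],[[0,0,-150],0,150],[[0,0,-180],0,150],[[0,0,-180],0,150],[[0,0,-180],0,150]]'
python3 go.py .3822 .263 .21
python3 - <<'E'
from m import *
c=read_camera("wrist"); cv2.imwrite("pics/w5.png",c["frame"]); np.save("w5.npy",c,allow_pickle=True)
s=get_state();x,y,z=s["eef_pos"];b=z-.028
print(s["eef_pos"].round(4)); print("can",ring(c,(x,y),b+.043,b+.056,.04,.023))
E
```

```text
time: 11.7
eef_pos: [0.6685, -0.1233, 0.0275]
tcp_rot: [1.0, -0.0, 0.0, 0.0]
contact_force: [0.4, -0.7, 1.8]
opening: 0.534
finger_force: 30.9
t 11.7 tcp [ 0.6685 -0.1233  0.0275] F [ 0.4 -0.7  1.8] open 0.534 grip 30.9
shift [-0.1 -0.5 -0.5] heading x -0.00 deg tilt 0.05
time: 12.5
eef_pos: [0.6683, -0.1231, 0.2086]
tcp_rot: [1.0, 0.0, 0.001, 0.0]
contact_force: [0.4, 0.7, -1.3]
opening: 0.529
finger_force: 31.0
t 12.5 tcp [ 0.6683 -0.1231  0.2086] F [ 0.4  0.7 -1.3] open 0.529 grip 31.0
shift [-286.  -386.1   -2.1] heading x 0.00 deg tilt 0.1
[ 0.6673 -0.1228  0.2062]
can (np.float64(0.2293), array([ 0.6696, -0.1229,  0.025 ]), array([ 0.6697, -0.1229]), 483)
```

View pics/w5.png

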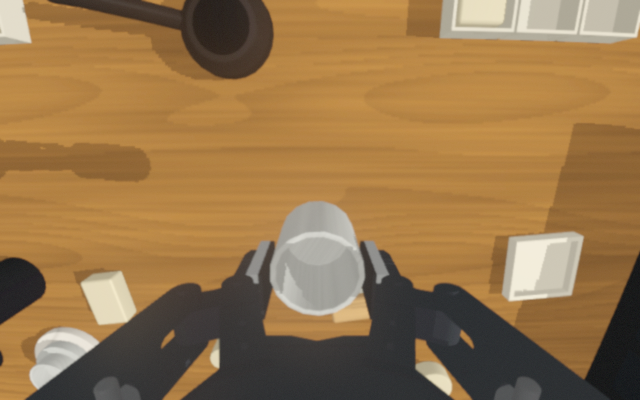

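The picture shows the canister held level, its mouth at (318,272). I'll carry it to the base.

```bash
python3 -m crank '[[[-286,-386,0],0,150],[[-286,-386,0],0,150],[[-286,-386,0],0,150],[[-286,-386,0],0,150],[[-286,-386,0],0,150],[[-286,-386,0],0,150],[[-286,-386,0],0,150],[[-286,-386,0],0,150],[[-286,-386,0],0,150],[[-286,-386,0],0,150]]'
python3 go.py .3822 .2627 .085
```

```text
time: 13.55
eef_pos: [0.3784, 0.2642, 0.2045]
tcp_rot: [1.0, 0.001, -0.003, 0.001]
contact_force: [-0.2, 0.5, -0.7]
opening: 0.536
finger_force: 31.1
t 13.55 tcp [0.3784 0.2642 0.2045] F [-0.2  0.5 -0.7] open 0.536 grip 31.1
shift [  4.5   1.4 119.4] heading x 0.11 deg tilt 0.32
```

```bash
python3 -m crank '[[[0,0,40],0,150],[[0,0,80],0,150],[[0,0,105],0,150],[[0,0,117],0,150],[[0,0,117],0,150],[[0,0,117],0,150],[[0,0,117],0,150]]'
python3 go.py .3822 .2627 .053
```

```text
time: 14.25
eef_pos: [0.3834, 0.2633, 0.0918]
tcp_rot: [1.0, -0.0, 0.001, -0.001]
contact_force: [-0.0, -0.6, -0.4]
opening: 0.531
finger_force: 31.1
t 14.25 tcp [0.3834 0.2633 0.0918] F [-0.  -0.6 -0.4] open 0.531 grip 31.1
shift [-1.3  0.6 38.8] heading x -0.01 deg tilt 0.17
```

```bash
python3 -m crank '[[[0,0.5,8],0,150],[[0,0.5,14],0,150],[[0,0.5,14],0,150],[[0,0.5,14],0,150]]'
python3 go.py .3822 .2627 .053
```

```text
time: 14.65
eef_pos: [0.382, 0.2623, 0.076]
tcp_rot: [1.0, -0.0, -0.0, 0.0]
contact_force: [1.3, -0.0, -1.1]
opening: 0.531
finger_force: 31.1
t 14.65 tcp [0.382  0.2623 0.076 ] F [ 1.3 -0.  -1.1] open 0.531 grip 31.1
shift [ 0.2 -0.5 23. ] heading x -0.01 deg tilt 0.03
```

```bash
python3 -m crank '[[[0,0,6],0,150],[[0,0,12],0,150],[[0,0,17],0,150],[[0,0,20],0,150],[[0,0,20],0,150],[[0,0,20],0,150]]'
python3 go.py .3822 .2627 .053
```

```text
time: 15.25
eef_pos: [0.3822, 0.2624, 0.0562]
tcp_rot: [1.0, 0.0, -0.0, 0.0]
contact_force: [-0.5, 0.1, 0.3]
opening: 0.531
finger_force: 31.1
t 15.25 tcp [0.3822 0.2624 0.0562] F [-0.5  0.1  0.3] open 0.531 grip 31.1
shift [ 0.  -0.3  3.2] heading x 0.00 deg tilt 0.01
```

```bash
python3 -m crank '[[[0,0,1.5],0,150],[[0,0,2.5],0,150],[[0,0,2.5],0,150]]';  python3 -m crank '[[[0,0,0.7],0,150],[[0,0,0.7],0,150],[[0,0,0.7],0,150]]'
```

```text
time: 15.55
eef_pos: [0.3821, 0.2624, 0.0537]
tcp_rot: [1.0, -0.0, -0.0, -0.0]
contact_force: [-0.3, 0.4, -0.3]
opening: 0.533
finger_force: 31.1
time: 15.85
eef_pos: [0.3823, 0.2624, 0.0534]
tcp_rot: [1.0, 0.0, 0.0, 0.0]
contact_force: [-2.1, -1.1, 2.5]
opening: 0.533
finger_force: 31.4
```

```bash
python3 -m crank '[[[0,0,-0.5],0,110],[[0,0,-0.5],0,60],[[0,0,-0.5],0,0],[[0,0,-0.5],0,0],[[0,0,-12],0,0],[[0,0,-45],0,0],[[0,0,-90],0,0],[[0,0,-130],0,0],[[0,0,-145],0,0],[[0,0,-145],0,0]]'
python3 - <<'E'
from m import *
c=read_camera("wrist"); cv2.imwrite("pics/w6.png",c["frame"])
print("can",ring(c,(.382,.263),.068,.08,.05,.023)); print("collar",ring(c,(.382,.263),.042,.08,.05,.03));print("foot",ring(c,(.382,.263),.021,.08,.05,.04))
print("stick",ring(c,(.461,-.007),.07,.09,.03,.016))
E
python3 go.py .46 -.0065 .2
```

```text
time: 16.85
eef_pos: [0.3842, 0.2632, 0.2024]
tcp_rot: [1.0, 0.0, 0.004, -0.002]
contact_force: [0.2, 0.0, 1.1]
opening: 1.006
finger_force: 0.0
can (np.float64(0.0743), array([0.3827, 0.263 , 0.0226]), array([0.3827, 0.263 ]), 129)
collar (np.float64(0.0467), array([0.3817, 0.2632, 0.0299]), array([0.3816, 0.2632]), 156)
foot (np.float64(0.0247), array([0.3824, 0.2633, 0.0392]), array([0.3823, 0.2633]), 192)
stick (np.float64(0.0747), array([ 0.4594, -0.0063,  0.0169]), array([ 0.4594, -0.0061]), 110)
t 16.9 tcp [0.3829 0.2627 0.1998] F [ 0.3 -0.2 -0.1] open 1.002 grip 0.0
shift [ 77.1 269.2  -0.3] heading x 0.00 deg tilt 0.22
```

View pics/w6.png

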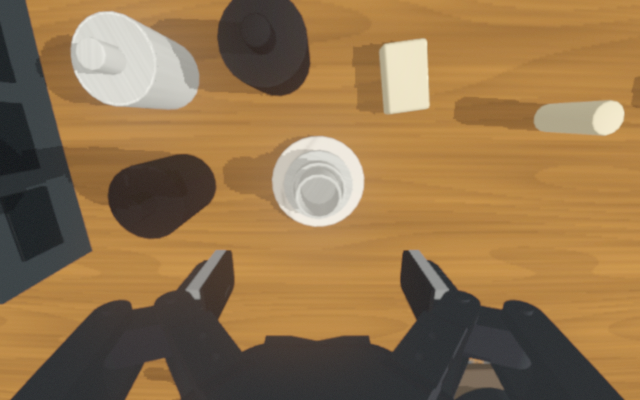

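The picture shows the canister seated inside the collar, its mouth at (320,196). Next is the stick.

```bash
python3 -m crank '[[[40,25,0],0,0],[[60,70,0],0,0],[[75,115,0],0,0],[[77,160,0],0,0],[[77,205,0],0,0],[[77,245,0],0,0],[[77,265,0],0,0],[[77,269,0],0,0],[[77,269,0],0,0],[[77,269,0],0,0]]'
python3 - <<'E'
from m import *
c=read_camera("wrist")
print("stick",ring(c,(.46,-.0065),.07,.09,.03,.016))
E
python3 go.py .46 -.0065 .05
```

```text
time: 17.9
eef_pos: [0.4587, -0.0057, 0.1971]
tcp_rot: [1.0, 0.0, -0.001, -0.0]
contact_force: [0.2, 0.3, -0.2]
opening: 0.998
finger_force: 0.0
stick (np.float64(0.0756), array([ 0.4603, -0.0076,  0.0156]), array([ 0.4603, -0.0076]), 91)
t 17.95 tcp [ 0.4588 -0.0055  0.1974] F [-0.1  0.1 -0.6] open 0.998 grip 0.0
shift [  1.4   1.1 147.4] heading x 0.08 deg tilt 0.08
```

```bash
python3 -m crank '[[[1.5,2.5,35],0,0],[[1.5,2.5,75],0,0],[[1.5,2.5,110],0,0],[[1.5,2.5,133],0,0],[[1.5,2.5,142],0,0],[[1.5,2.5,145],0,0],[[1.5,2.5,145],0,0],[[1.5,2.5,145],0,0],[[1.5,2.5,145],0,0]]'
python3 go.py .46 -.008 .052
```

```text
time: 18.85
eef_pos: [0.4618, -0.0093, 0.0544]
tcp_rot: [1.0, 0.0, 0.001, 0.0]
contact_force: [-0.7, -1.0, -0.2]
opening: 0.998
finger_force: 0.0
t 18.85 tcp [ 0.4618 -0.0093  0.0544] F [-0.7 -1.  -0.2] open 0.998 grip 0.0
shift [-1.8 -1.3  2.4] heading x 0.00 deg tilt 0.17
```

```bash
python3 -m crank '[[[-0.5,-1,1],0,0],[[-0.5,-1,1],0,0],[[-0.5,-1,1],0,100],[[-0.5,-1,1],0,130],[[-0.5,-1,1],0,150],[[-0.5,-1,1],0,165],[[-0.5,-1,1],0,185],[[-0.5,-1,1],0,185],[[-0.5,-1,1],0,185],[[-0.5,-1,1],0,185]]' 30
python3 go.py .46 -.0065 .052
python3 -m crank '[[[0,0,-3],0,185],[[0,0,-20],0,185],[[0,0,-60],0,185],[[0,0,-105],0,185],[[0,0,-145],0,185],[[0,0,-155],0,185],[[0,0,-155],0,185],[[0,0,-155],0,185]]'
python3 go.py .3824 .2625 .22
python3 - <<'E'
from m import *
c=read_camera("wrist"); cv2.imwrite("pics/w7.png",c["frame"])
s=get_state();x,y,z=s["eef_pos"];b=z-.052
print(s["eef_pos"].round(4)); print("stick",ring(c,(x,y),b+.07,b+.083,.03,.016))
E
```

```text
time: 19.85
eef_pos: [0.4603, -0.0082, 0.0522]
tcp_rot: [1.0, -0.0, 0.0, 0.0]
contact_force: [-0.7, -0.2, 1.5]
opening: 0.363
finger_force: 29.8
t 19.85 tcp [ 0.4603 -0.0082  0.0522] F [-0.7 -0.2  1.5] open 0.363 grip 29.8
shift [-0.3 -1.7  0.2] heading x -0.00 deg tilt 0.02
time: 20.65
eef_pos: [0.4589, -0.0079, 0.2049]
tcp_rot: [1.0, -0.0, -0.002, -0.0]
contact_force: [-0.9, 0.1, -2.5]
opening: 0.362
finger_force: 29.9
t 20.65 tcp [ 0.4589 -0.0079  0.2049] F [-0.9  0.1 -2.5] open 0.362 grip 29.9
shift [ -76.6 -270.4  -14.6] heading x -0.00 deg tilt 0.2
[ 0.4586 -0.0078  0.2042]
stick (np.float64(0.229), array([ 0.4608, -0.0078,  0.0186]), array([ 0.4607, -0.0078]), 438)
```

View pics/w7.png

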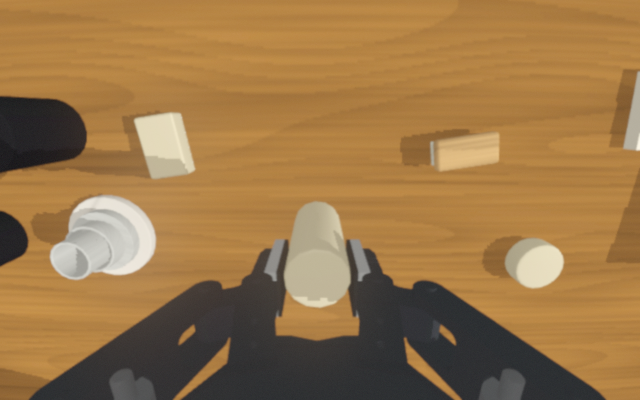

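The picture shows the stick held straight, its top at (317,280). I'll carry it back.

```bash
python3 -m crank '[[[-2,-25,0],0,185],[[-4,-70,0],0,185],[[-8,-115,0],0,185],[[-16,-160,0],0,185],[[-35,-205,0],0,185],[[-55,-240,0],0,185],[[-70,-262,0],0,185],[[-76,-270,0],0,185],[[-76,-270,0],0,185],[[-76,-270,0],0,185]]'
python3 go.py .3826 .2625 .14
python3 -m crank '[[[0,0,25],0,185],[[0,0,50],0,185],[[0,0,62],0,185],[[0,0,62],0,185],[[0,0,62],0,185],[[0,0,62],0,185]]'
python3 go.py .3826 .2625 .082
```

```text
time: 21.7
eef_pos: [0.3841, 0.2611, 0.2059]
tcp_rot: [1.0, -0.0, -0.001, 0.001]
contact_force: [0.0, -1.0, -0.6]
opening: 0.364
finger_force: 30.1
t 21.7 tcp [0.3841 0.2611 0.2059] F [ 0.  -1.  -0.6] open 0.364 grip 30.1
shift [-1.4 -1.5 65.9] heading x -0.01 deg tilt 0.12
time: 22.3
eef_pos: [0.3854, 0.262, 0.1465]
tcp_rot: [1.0, -0.0, 0.001, -0.0]
contact_force: [-1.0, -0.0, -0.8]
opening: 0.364
finger_force: 30.1
t 22.3 tcp [0.3854 0.262  0.1465] F [-1.  -0.  -0.8] open 0.364 grip 30.1
shift [-2.9 -0.4 64.5] heading x -0.03 deg tilt 0.15
```

```bash
python3 -m crank '[[[-2,-0.5,8],0,185],[[-2,-0.5,12],0,185],[[-2,-0.5,12],0,185],[[-2,-0.5,12],0,185],[[-2,-0.5,12],0,185]]'
python3 go.py .3826 .2625 .082
```

```text
time: 22.8
eef_pos: [0.3823, 0.2625, 0.1332]
tcp_rot: [1.0, 0.0, 0.0, -0.0]
contact_force: [0.1, -0.5, -1.6]
opening: 0.363
finger_force: 30.1
t 22.8 tcp [0.3823 0.2625 0.1332] F [ 0.1 -0.5 -1.6] open 0.363 grip 30.1
shift [ 0.3 -0.  51.2] heading x 0.01 deg tilt 0.02
```

On centre, so I'll lower it.

```bash
python3 -m crank '[[[0,0,6],0,185],[[0,0,12],0,185],[[0,0,20],0,185],[[0,0,28],0,185],[[0,0,36],0,185],[[0,0,43],0,185],[[0,0,47],0,185],[[0,0,48],0,185],[[0,0,48],0,185],[[0,0,48],0,185]]'
python3 go.py .3826 .2625 .082
```

```text
time: 23.8
eef_pos: [0.3825, 0.2625, 0.0854]
tcp_rot: [1.0, -0.0, 0.0, -0.0]
contact_force: [0.2, 0.7, -0.0]
opening: 0.363
finger_force: 30.1
t 23.8 tcp [0.3825 0.2625 0.0854] F [ 0.2  0.7 -0. ] open 0.363 grip 30.1
shift [ 0.1 -0.   3.4] heading x -0.00 deg tilt 0.04
```

```bash
python3 -m crank '[[[0,0,1.5],0,185],[[0,0,2.5],0,185],[[0,0,2.5],0,185]]';  python3 -m crank '[[[0,0,0.7],0,185],[[0,0,0.7],0,185],[[0,0,0.7],0,185]]'
```

```text
time: 24.1
eef_pos: [0.3821, 0.2624, 0.0825]
tcp_rot: [1.0, -0.0, -0.0, 0.0]
contact_force: [0.6, 0.0, -1.3]
opening: 0.364
finger_force: 30.1
time: 24.4
eef_pos: [0.3824, 0.2624, 0.0822]
tcp_rot: [1.0, 0.0, 0.0, -0.0]
contact_force: [-0.4, -0.5, 0.9]
opening: 0.363
finger_force: 30.3
```

```bash
python3 -m crank '[[[0,0,0],0,150],[[0,0,0],0,110],[[0,0,0],0,60],[[0,0,0],0,0],[[0,0,0],0,0],[[0,0,-12],0,0],[[0,0,-45],0,0],[[0,0,-90],0,0],[[0,0,-128],0,0],[[0,0,-128],0,0]]'
python3 - <<'E'
from m import *
c=read_camera("wrist"); cv2.imwrite("pics/w8.png",c["frame"])
print("stick",ring(c,(.382,.263),.098,.115,.04,.016)); print("can",ring(c,(.382,.263),.068,.08,.03,.023)); print("foot",ring(c,(.382,.263),.021,.12,.05,.04))
print("knob",ring(c,(.504,.433),.108,.125,.03,.012)); print("captop",ring(c,(.504,.433),.083,.13,.05,.037))
E
python3 go.py .505 .433 .2
```

```text
time: 25.4
eef_pos: [0.3858, 0.2639, 0.2178]
tcp_rot: [1.0, 0.0, 0.007, -0.003]
contact_force: [1.0, 0.2, 0.9]
opening: 0.999
finger_force: 0.0
stick (np.float64(0.1054), array([0.3828, 0.263 , 0.0157]), array([0.3828, 0.263 ]), 96)
can (np.float64(0.0742), array([0.3825, 0.263 , 0.0214]), array([0.381, 0.263]), 171)
foot (np.float64(0.0248), array([0.3818, 0.2632, 0.0395]), array([0.3816, 0.2632]), 185)
knob (np.float64(0.1132), array([0.5043, 0.4333, 0.0125]), array([0.5043, 0.4333]), 95)
captop (np.float64(0.0879), array([0.5042, 0.4336, 0.0372]), array([0.5042, 0.4336]), 247)
t 25.45 tcp [0.3842 0.2632 0.2144] F [-0.2  0.7 -0.8] open 0.996 grip 0.0
shift [ 120.7 -169.7   15.9] heading x 0.01 deg tilt 0.5
```

View pics/w8.png

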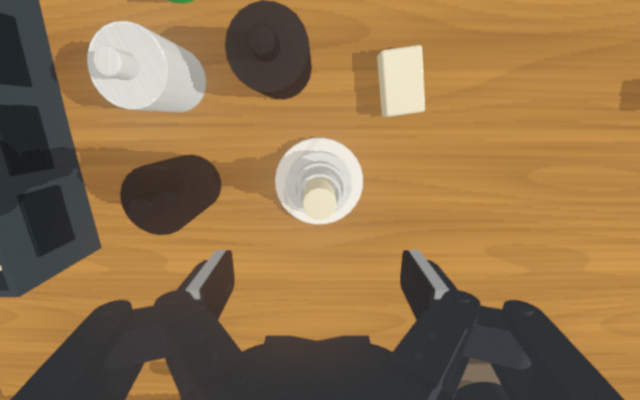

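The picture shows the stick standing in the canister, its top at (320,197). Before fetching the cap I'll check how close the black crate on the left is.

```bash
python3 - <<'E'
from m import *
t=np.load("top0.npy",allow_pickle=True).item(); s=np.load("scene0.npy",allow_pickle=True).item()
for c in (t,s):
    Q=cloud(c).reshape(-1,3);Q=Q[(abs(Q[:,0]-.505)<.06)&(Q[:,1]>.48)&(Q[:,1]<.75)&(Q[:,2]>.02)]
    print(np.percentile(Q[:,2],[50,99]),[ (a,Q[(Q[:,1]>a)&(Q[:,1]<=a+.02)][:,2].max().round(3)) for a in np.arange(.48,.62,.02) if ((Q[:,1]>a)&(Q[:,1]<=a+.02)).any()])
E
python3 -m crank '[[[20,-30,0],0,0],[[55,-70,0],0,0],[[90,-120,0],0,0],[[113,-155,0],0,0],[[120,-169,0],0,0],[[120,-169,0],0,0],[[120,-169,0],0,0],[[120,-169,0],0,0]]'
python3 - <<'E'
from m import *
c=read_camera("wrist")
print("knob",ring(c,(.504,.433),.108,.125,.03,.012)); print("captop",ring(c,(.504,.433),.083,.13,.05,.037))
E
python3 go.py .5045 .433 .092
```

```text
[0.09922366 0.12174351] [(np.float64(0.56), np.float64(0.123)), (np.float64(0.5800000000000001), np.float64(0.126)), (np.float64(0.6000000000000001), np.float64(0.107)), (np.float64(0.6200000000000001), np.float64(0.107))]
[0.09963905 0.12110081] [(np.float64(0.56), np.float64(0.122)), (np.float64(0.5800000000000001), np.float64(0.123)), (np.float64(0.6000000000000001), np.float64(0.103)), (np.float64(0.6200000000000001), np.float64(0.103))]
time: 26.25
eef_pos: [0.5013, 0.4302, 0.209]
tcp_rot: [1.0, -0.0, -0.001, 0.001]
contact_force: [0.3, -0.4, -0.4]
opening: 1.0
finger_force: 0.0
knob (np.float64(0.1134), array([0.5056, 0.4348, 0.0116]), array([0.5056, 0.4348]), 75)
captop (np.float64(0.0886), array([0.5053, 0.4349, 0.0363]), array([0.5053, 0.4349]), 216)
t 26.3 tcp [0.5014 0.4302 0.2095] F [ 0.5  0.1 -0.8] open 1.002 grip 0.0
shift [  3.2  -2.9 117.5] heading x -0.03 deg tilt 0.07
```

```bash
python3 -m crank '[[[3.5,-4,35],0,0],[[3.5,-4,70],0,0],[[3.5,-4,95],0,0],[[3.5,-4,107],0,0],[[3.5,-4,112],0,0],[[3.5,-4,112],0,0],[[3.5,-4,112],0,0],[[3.5,-4,112],0,0]]'
python3 go.py .505 .4343 .0935
```

```text
time: 27.1
eef_pos: [0.5067, 0.436, 0.1]
tcp_rot: [1.0, 0.0, 0.001, -0.001]
contact_force: [-1.1, 0.5, 0.7]
opening: 1.001
finger_force: 0.0
t 27.1 tcp [0.5067 0.436  0.1   ] F [-1.1  0.5  0.7] open 1.001 grip 0.0
shift [-1.7  1.7  6.5] heading x 0.00 deg tilt 0.2
```

```bash
python3 -m crank '[[[-0.5,0.5,4],0,0],[[-0.5,0.5,4],0,0],[[-0.5,0.5,4],0,0],[[-0.5,0.5,4],0,0]]'
python3 go.py .505 .4343 .0935
```

```text
time: 27.5
eef_pos: [0.5052, 0.4349, 0.0939]
tcp_rot: [1.0, 0.0, 0.0, -0.0]
contact_force: [-0.1, -0.9, 0.9]
opening: 0.997
finger_force: 0.0
t 27.5 tcp [0.5052 0.4349 0.0939] F [-0.1 -0.9  0.9] open 0.997 grip 0.0
shift [-0.2  0.6  0.4] heading x 0.00 deg tilt 0.0
```

Close on the knob and lift.

```bash
python3 -m crank '[[[0,0.5,0],0,100],[[0,0.5,0],0,140],[[0,0.5,0],0,165],[[0,0.5,0],0,180],[[0,0.5,0],0,195],[[0,0.5,0],0,215],[[0,0.5,0],0,215],[[0,0.5,0],0,215],[[0,0.5,0],0,215],[[0,0.5,0],0,215]]' 60
python3 go.py .505 .4343 .0935
python3 -m crank '[[[0,0,-3],0,215],[[0,0,-15],0,215],[[0,0,-45],0,215],[[0,0,-85],0,215],[[0,0,-120],0,215],[[0,0,-135],0,215],[[0,0,-135],0,215],[[0,0,-135],0,215],[[0,0,-135],0,215]]'
python3 go.py .382 .2626 .235
python3 - <<'E'
from m import *
c=read_camera("wrist"); cv2.imwrite("pics/w9.png",c["frame"])
s=get_state();x,y,z=s["eef_pos"];b=z-.0935
print(s["eef_pos"].round(4)); print("captop",ring(c,(x,y),b+.084,b+.094,.045,.037))
E
```

```text
time: 28.5
eef_pos: [0.5054, 0.4345, 0.0941]
tcp_rot: [1.0, -0.0, 0.0, -0.0]
contact_force: [0.1, 0.5, 1.4]
opening: 0.257
finger_force: 59.1
t 28.5 tcp [0.5054 0.4345 0.0941] F [0.1 0.5 1.4] open 0.257 grip 59.1
shift [-0.4  0.2  0.6] heading x -0.00 deg tilt 0.04
time: 29.4
eef_pos: [0.5039, 0.4335, 0.2254]
tcp_rot: [1.0, -0.0, -0.002, 0.001]
contact_force: [-0.0, -0.4, -1.8]
opening: 0.263
finger_force: 58.9
t 29.4 tcp [0.5039 0.4335 0.2254] F [-0.  -0.4 -1.8] open 0.263 grip 58.9
shift [-122.   171.    -8.5] heading x -0.00 deg tilt 0.32
[0.504  0.4336 0.2254]
captop (np.float64(0.2198), array([0.5071, 0.4337, 0.0334]), array([0.5025, 0.4337]), 395)
```

View pics/w9.png

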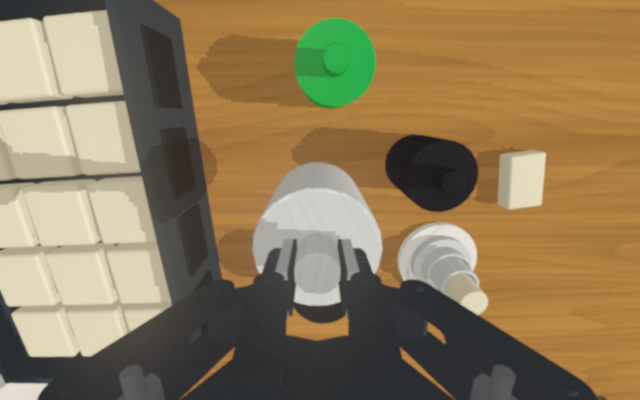

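The picture shows the cap held straight by its knob at (317,265), and the stack standing at (440,265). I'll carry the cap over it.

```bash
python3 -m crank '[[[-15,20,-8],0,215],[[-40,55,-10],0,215],[[-70,98,-10],0,215],[[-97,136,-10],0,215],[[-114,160,-10],0,215],[[-121,170,-10],0,215],[[-122,171,-10],0,215],[[-122,171,-10],0,215],[[-122,171,-10],0,215],[[-122,171,-10],0,215]]'
python3 go.py .382 .2627 .16
```

```text
time: 30.45
eef_pos: [0.3838, 0.2641, 0.2387]
tcp_rot: [1.0, 0.0, -0.0, -0.0]
contact_force: [-0.2, 0.1, -0.8]
opening: 0.256
finger_force: 59.1
t 30.45 tcp [0.3838 0.2641 0.2387] F [-0.2  0.1 -0.8] open 0.256 grip 59.1
shift [-1.8  1.4 78.7] heading x 0.04 deg tilt 0.02
```

```bash
python3 -m crank '[[[-2,1.5,6],0,215],[[-2,1.5,14],0,215],[[-2,1.5,25],0,215],[[-2,1.5,40],0,215],[[-2,1.5,55],0,215],[[-2,1.5,66],0,215],[[-2,1.5,74],0,215],[[-2,1.5,78],0,215],[[-2,1.5,78],0,215],[[-2,1.5,78],0,215]]'
python3 go.py .382 .2627 .12
```

```text
time: 31.45
eef_pos: [0.3816, 0.262, 0.1613]
tcp_rot: [1.0, -0.0, 0.0, -0.0]
contact_force: [-0.2, 1.1, -1.4]
opening: 0.255
finger_force: 59.1
t 31.45 tcp [0.3816 0.262  0.1613] F [-0.2  1.1 -1.4] open 0.255 grip 59.1
shift [ 0.4 -0.7 41.3] heading x -0.00 deg tilt 0.06
```

```bash
python3 -m crank '[[[0.5,-0.5,6],0,215],[[0.5,-0.5,12],0,215],[[0.5,-0.5,18],0,215],[[0.5,-0.5,24],0,215],[[0.5,-0.5,30],0,215],[[0.5,-0.5,36],0,215],[[0.5,-0.5,38],0,215],[[0.5,-0.5,38],0,215],[[0.5,-0.5,38],0,215]]'
python3 go.py .382 .2627 .12
```

```text
time: 32.35
eef_pos: [0.3818, 0.2624, 0.123]
tcp_rot: [1.0, 0.0, 0.0, -0.0]
contact_force: [-0.5, 0.7, -1.0]
opening: 0.258
finger_force: 59.1
t 32.35 tcp [0.3818 0.2624 0.123 ] F [-0.5  0.7 -1. ] open 0.258 grip 59.1
shift [ 0.2 -0.3  3. ] heading x 0.00 deg tilt 0.02
```

```bash
python3 -m crank '[[[0,0,1.5],0,215],[[0,0,2.5],0,215],[[0,0,2.5],0,215]]';  python3 -m crank '[[[0,0,0.7],0,215],[[0,0,0.7],0,215],[[0,0,0.7],0,215]]'
```

```text
time: 32.65
eef_pos: [0.3817, 0.2623, 0.1203]
tcp_rot: [1.0, -0.0, 0.0, 0.0]
contact_force: [0.5, -1.1, -0.4]
opening: 0.255
finger_force: 59.1
time: 32.95
eef_pos: [0.3819, 0.2624, 0.12]
tcp_rot: [1.0, 0.0, 0.0, -0.0]
contact_force: [-0.4, -1.1, 1.8]
opening: 0.261
finger_force: 59.4
```

```bash
python3 -m crank '[[[0,0,0],0,190],[[0,0,0],0,150],[[0,0,0],0,100],[[0,0,0],0,40],[[0,0,0],0,0],[[0,0,-8],0,0],[[0,0,-30],0,0],[[0,0,-70],0,0],[[0,0,-100],0,0],[[0,0,-100],0,0]]'
python3 -m crank '[[[30,40,0],0,0],[[60,80,0],0,0],[[90,120,0],0,0],[[90,120,0],0,0],[[90,120,0],0,0]]'
python3 - <<'E'
from m import *
for n in("top","scene"):
    c=read_camera(n); np.save(n+"1.npy",c,allow_pickle=True); cv2.imwrite(f"pics/{n}1.png",c["frame"])
    C=cloud(c).reshape(-1,3);Q=C[np.isfinite(C[:,2])&(np.hypot(C[:,0]-.38,C[:,1]-.263)<.05)]
    k=Q[Q[:,2]>.134]; t=Q[(Q[:,2]>.11)&(Q[:,2]<.124)]
    print(n,"knob z",np.median(k[:,2]).round(4),k.mean(0).round(4),"cap top z",np.median(t[:,2]).round(4))
a=cv2.imread("pics/scene1.png")[120:340,300:540]; cv2.imwrite("pics/scene1c.png",cv2.resize(a,None,fx=2.5,fy=2.5))
E
```

```text
time: 33.95
eef_pos: [0.3846, 0.2636, 0.2259]
tcp_rot: [1.0, 0.0, 0.005, -0.002]
contact_force: [-0.2, 0.8, 1.5]
opening: 1.001
finger_force: 0.0
time: 34.45
eef_pos: [0.4717, 0.1414, 0.219]
tcp_rot: [1.0, -0.001, -0.001, -0.0]
contact_force: [-0.3, 0.0, -0.3]
opening: 1.002
finger_force: 0.0
top knob z 0.1451 [0.3813 0.2733 0.1451] cap top z 0.1164
scene knob z 0.1419 [0.3858 0.2645 0.1405] cap top z 0.1165
```

View pics/scene1c.png

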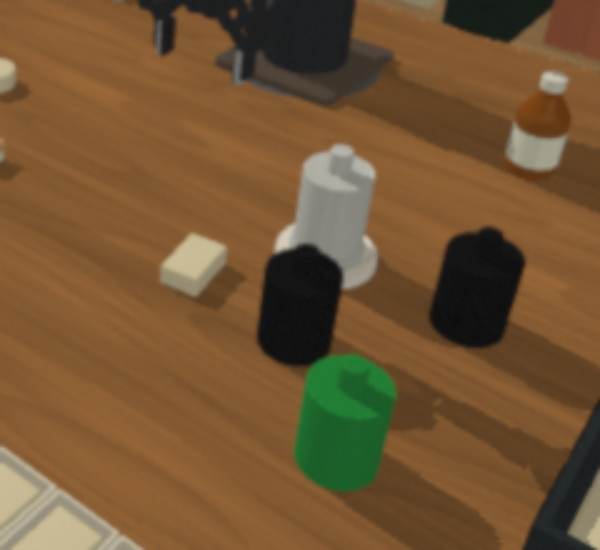

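View pics/top1.png

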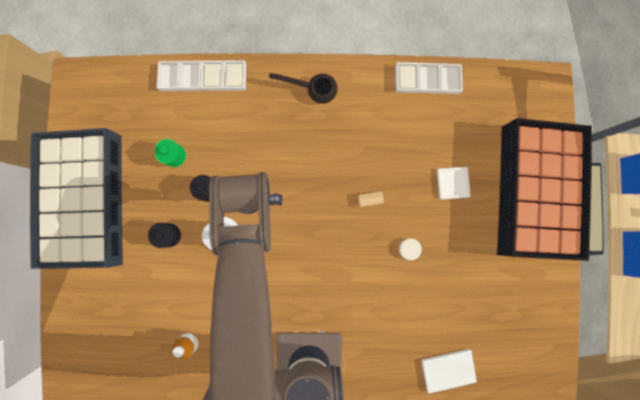

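The scene crop shows the silver cap upright and home on the plinth at (335,210), with its top at 116 mm and knob at 142 mm as they should be. The top view shows everything else where it was, so I'm handing in.

```bash
python3 -c "
from plant import ctrl
print(ctrl.sign_off())"
```

```text
the job is handed in; nothing more can be done
None
```

The tin is packed on the plinth in the order asked (base, canister, stick, cap), the cap sits home on the base, and the job was handed in at about 34.5 s of the allowed 122 s.

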